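# Push the stuck orange tube insert out of its centrifuge bucket

### The arm

A 6-joint arm with a two-finger parallel gripper is mounted at the origin on the work surface. World frame = base frame: x ahead of the robot, y to its left, z up, the work surface at z = 0. Lengths are in m, angles in rad, forces in N, time in s.
With the tool pointing down it reaches from about 0.25 to 0.725 m from the base axis. Payload 4 kg.
Tool frame: the origin (TCP) lies midway between the tips of the shut fingers; the grasp point (between the pads) lies 19 mm behind it; z points along the fingers, y is the line along which they close (so a half turn about z gives the same grasp; the last joint's range is limited). The gripper opens to 85 mm and grips with 20 to 120 N. Pads are 22 mm wide; open, the fingers measure 114 mm over their backs; the gripper's body (76 mm by 85 mm) begins 54 mm behind the grasp point. The pads swing forward as they close: fully open they stand 13 mm farther back than shut.
Start: joints at [-1.201, 0.241, 0.005, 1.335, 0, 1.571], TCP at [0.181, -0.466, 0.193] pointing down, gripper open.
Joint ranges: [-2.72, 2.72], [-1.05, 1.87], [-1.09, 1.28], [-1.99, 2.15], [-1.42, 1.44], [-3.14, 3.14]. Speed limits (rad/s): [2.79, 2.79, 3.14, 3.14, 3.14, 3.14].

### API

Orientations are given as a unit quaternion [x, y, z, w].
In Python, from workcell import get_obs, camera, job_done, silhouettes gives the robot as it stands. The module is installed in compiled form; this text tells all that it offers.
- The arm moves only by the tool drive_tool, never from a script. Its argument "increments" is a list of rows, each a list of 3 entries, a list of its own where there are three numbers: the shift along the world's x, y, z in mm, then the turn, a rotation vector about the world's x, y, z in degrees, then the opening, from 0 (shut) to 1 (fully open). A call has 1 to 8 rows; each row shifts and turns the commanded pose from where the row before left it; what a row does not reach is not made up. A row lasts 1/12 s, in which the tool goes at most 41.7 mm and 7.16 degrees, less where a joint would pass 70% of its speed; a pose out of reach is approached as far as the arm can. A call is refused whole if a number of a shift passes 41.7 or a number of a turn 7.16, either way. A call with a gripper value outside its range is refused whole. The fingers move at their own pace and stop on an object; the grip force is fixed at half the most. Time passes only in rows, so rows that do not move let the fingers close. It gives the time, the measured TCP pose, the force, the opening and the grip force at its end, in the units of the state.
- get_obs(): the state, without advancing time (a new reading comes with each control period).
- camera(name): name is "side" or "top" or "wrist"; returns a dict with "image" (480x640x3 uint8, red, green, blue), "K" (3x3 intrinsics, pixels), "view" (4x4, takes a point from world to camera coordinates). Camera axes: x right, y down, z forward; pixel columns grow to the right and rows downward; lengths in m; the calibration is good to about 2 mm. A picture is of the moment at which its call begins. There is no depth.
- job_done(): hands the job in; it is judged then, once.
Trained networks look in a picture, given as the dict that the camera call returned (one of the last four; its "shot" number tells which), for a name from the list of things; names that differ only in an ending like _2 or _b are one class to them, and where a whole thing is asked for, a point or a joint stands for the part that bears it (a point fixed in the world has none). Each returns a list of dicts, best first, with "conf" (0 to 1); they miss things now and then, are a little off and sometimes report something else, mostly with a low value. They report only what shows in the picture. A call takes as long as a camera call.
- silhouettes(query, picture): "region" (480x640 bool, what is visible of it) and "bbox" ([left, top, right, bottom] in pixels, round what is visible of it).
The state is a dict: "clock": time; "joint_pos": joint angles; "joint_vel": joint speeds; "tau": joint torques, N m; "eef_pos": TCP position; "tool_rot": TCP orientation; "ft_force": force on the tool from outside, world axes, zero at the start; "ft_torque": the same for the moment, N m; "grip_width": finger opening in m; "grasp_force": force on a finger pad.
Only numpy, scipy, OpenCV 4.12 (cv2) and the standard library are available. Lean on these libraries where they do the work, as an engineer would, in place of code of your own. Each camera call takes 0.05 s, during which the arm holds its last target. There are 200 camera calls.

### The job

Two centrifuge buckets stand upside down on their knock-out stands, each with a plastic tube insert stuck inside. Take the green-handled pusher from its holder and push the orange insert out through the round hole in the top of its bucket so that it drops onto the stand below; leave the pusher standing in that hole, its steel flange down on the bucket. Leave the blue insert stuck in its own bucket.

Things in the scene. Friction and masses are not known exactly. Their poses are not given: they have to be found in the camera images.
- pusher: Loose upright tool, 0.16 kg: green round handle 28 mm wide, 60 tall, on a steel flange disc 50 mm wide, 6 thick; below it a steel rod 12 mm wide, 45 long. Origin: centre of flange underside, z up: handle 6 to 66 mm above (grip at 35 to 40), flat rod tip 45 below. At first the rod hangs in a 20 mm hole of a white block 70 x 70 x 55 mm, flange on its top; lift straight up over 50 mm to free it.
- orange_bucket: Fixed upturned aluminium bucket 84 x 84 x 50 mm on a grey stand (base 110 x 100). Origin: centre of stand's underside, on the table, z up. Flat bucket top 105 mm above it; round access hole 32 mm wide in the top's centre, straight above the origin, plate 6 mm thick. Open mouth below at 55 mm, pad at 6 mm. Orange shows in the hole and wall windows. A like bucket holds the blue insert.
- orange_insert: Loose orange plastic block 68 x 68 x 40 mm, two sides notched below a rim 10 mm thick at its top; 0.12 kg. Origin: centre of underside, z up. At first underside 58 mm above the table, flat top 7 mm below the bucket's top, held by two spring clips under the rim. A push of 6 to 10 N on its top bends them; after 10 to 20 mm it falls to the pad. It is surely out once the pusher's flange is down.
- blue_insert: Blue insert of the same shape, size, origin and start height, stuck in the other bucket. To be left where it is.

How it is judged:
On the way, in this order (a step that is already met when the one before it is completed fails the run):
1. the pusher presses on the orange insert while it is still stuck in its bucket (contact force between pusher and orange_insert above 1 N and z of orange_insert in the frame of orange_bucket above 0.045 m), for 0.02 s.
2. the orange insert has dropped onto the pad of its stand (z of orange_insert in the frame of orange_bucket below 0.016 m), for 0.1 s.
At the end, for the whole second after the job is handed in: Orange insert at rest on its stand's pad (underside under 16 mm up, within 30 mm of the bucket's axis); pusher at rest in the orange bucket's hole, flange on its top (8 mm in height, 15 mm off axis, 10 degrees off upright at most); blue insert within 12 mm of its start (z of orange_insert in the frame of orange_bucket below 0.016 m and horizontal distance between orange_insert and orange_bucket below 0.03 m and linear speed of each of orange_insert, pusher below 0.02 m/s and horizontal distance between pusher and orange_bucket below 0.015 m and z of pusher in the frame of orange_bucket between 0.095 and 0.113 m and angle between pusher's own z axis and vertical below 0.17 rad and distance of blue_insert from where it was at the start of the episode below 0.012 m); the robot touches nothing.
It fails at once if the blue insert is pushed out of its place (moved more than 12 mm) (distance of blue_insert from where it was at the start of the episode above 0.012 m).
It also fails if it takes over 43 s, if anything falls off the work surface, if the arm or the gripper's body presses on something with over 40 N, if the wrist force passes 120 N, or if a joint passes its speed limit or range.

## Working session

There is one attempt and no reset: what is moved stays moved. The work goes in short steps, Python scripts to look and compute and a tool call to move; the robot and the scene stay as the last step left them, time stands still between calls to the robot, and variables do not carry over. Pictures are saved under pics/ and viewed, at most 10 in all, crops included, and the job is handed in when it is done.

Besides the shell and the picture viewer there is one more tool, called as name(argument=value, ...), one argument or row to a line, values as JSON. drive_tool: Moves the arm, as the interface text tells. Its arguments: {"type":"object","properties":{"increments":{"type":"array"}},"required":["increments"]}

```bash
mkdir -p pics; cat > h.py <<'E'
import numpy as np, cv2
from workcell import *
def ray(c,uv):
    K,V=np.array(c["K"]),np.array(c["view"]);R,t=V[:3,:3],V[:3,3]
    d=R.T@np.linalg.inv(K)@np.array([uv[0],uv[1],1.]);return -R.T@t,d
def atz(c,uv,z):
    o,d=ray(c,uv);return o+d*(z-o[2])/d[2]
def proj(c,p):
    K,V=np.array(c["K"]),np.array(c["view"]);q=K@(V[:3,:3]@np.array(p)+V[:3,3]);return q[:2]/q[2]
E
python3 - <<'E'
from h import *
ims=[]
for n in("top","side"):
    c=camera(n);ims.append(c["image"]);print(n,"cam at",ray(c,(320,240))[0].round(3))
    for q,z in(("pusher",.121),("orange_bucket",.105),("orange_insert",.098),("blue_insert",.098)):
        for s in silhouettes(q,c)[:3]:
            m=s["region"];v,u=np.nonzero(m)
            print(n,q,round(s["conf"],2),s["bbox"],m.sum(),(u.mean().round(1),v.mean().round(1)),atz(c,(u.mean(),v.mean()),z).round(3))
    cv2.imwrite(f"pics/{n}0.png",c["image"][:,:,::-1])
print(get_obs()["tool_rot"],get_obs()["clock"])
E
```

```text
top cam at [0.465 0.012 1.135]
top pusher 0.62 [441.6, 218.3, 468.0, 243.8] 509 (np.float64(454.6), np.float64(229.5)) [ 0.552 -0.233  0.121]
top orange_bucket 0.91 [318.3, 204.4, 380.3, 268.6] 2406 (np.float64(348.1), np.float64(238.4)) [ 0.543 -0.037  0.105]
top orange_insert 0.61 [343.0, 224.2, 362.5, 242.5] 204 (np.float64(350.0), np.float64(234.4)) [ 0.551 -0.041  0.098]
top blue_insert 0.58 [203.1, 236.3, 219.5, 251.5] 223 (np.float64(212.9), np.float64(244.9)) [0.539 0.219 0.098]
side cam at [0.155 0.568 0.634]
side orange_bucket 0.83 [286.7, 202.1, 352.6, 280.1] 3387 (np.float64(318.2), np.float64(239.4)) [0.511 0.021 0.105]
side orange_insert 0.85 [310.8, 215.3, 339.8, 242.5] 231 (np.float64(326.2), np.float64(230.2)) [ 0.519 -0.018  0.098]
[ 9.82958870e-01  1.83825616e-01  1.02254493e-05 -5.03779199e-05] 0.5
```

View pics/top0.png

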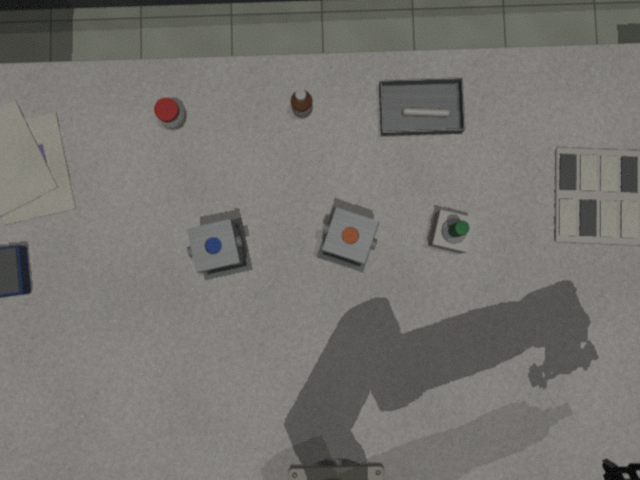

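View pics/side0.png

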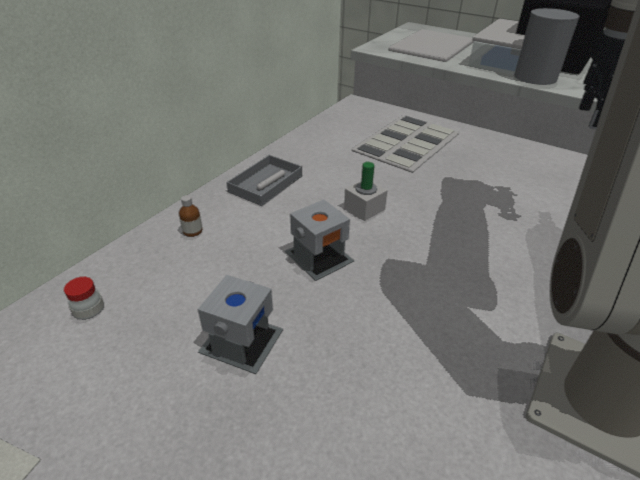

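Top view: orange hole at (350,235), blue hole at (213,245), green handle top at (459,229), flange at (455,230). The side view agrees: orange hole at (320,217), handle at (368,176). Next I'll refine these by colour.

```bash
cat >> h.py <<'E'
from scipy.optimize import least_squares
def blob(im,col,near=None,r=60):
    h=cv2.cvtColor(im,cv2.COLOR_RGB2HSV);lo,hi={"g":((45,90,25),(85,255,255)),"o":((4,120,70),(18,255,255)),"b":((105,120,50),(130,255,255))}[col]
    m=cv2.inRange(h,lo,hi)
    n,l,s,ce=cv2.connectedComponentsWithStats(m)
    ok=[i for i in range(1,n) if s[i,4]>20 and (near is None or np.hypot(*(ce[i]-near))<r)]
    i=max(ok,key=lambda i:s[i,4]);return ce[i],s[i]
a=np.linspace(0,2*np.pi,40,endpoint=False)
def cyl(c,x,y,z0,z1,r):
    P=np.array([proj(c,(x+r*np.cos(t),y+r*np.sin(t),z)) for z in(z0,z1) for t in a],np.float32)
    M=cv2.moments(cv2.convexHull(P));return np.array([M["m10"],M["m01"]])/M["m00"]
def hole(c,x,y):
    h=[np.array([proj(c,(x+.016*np.cos(t),y+.016*np.sin(t),z)) for t in a],np.float32) for z in(.105,.099)]
    ar,p=cv2.intersectConvexConvex(*h);M=cv2.moments(p);return np.array([M["m10"],M["m01"]])/M["m00"]
def solve(obs,f,x0):
    s=least_squares(lambda v:np.concatenate([f(c,*v)-uv for c,uv in obs]),x0);return s.x,s.fun
E
python3 - <<'E'
from h import *
T,S=camera("top"),camera("side")
gt,gs=blob(T["image"],"g",(458,229),20),blob(S["image"],"g",(368,176),20)
ot,os_=blob(T["image"],"o",(350,235),20),blob(S["image"],"o",(320,217),10)
print(gt,gs,ot,os_)
f=lambda c,x,y:cyl(c,x,y,.061,.121,.014)
for nm,g,h,fn in(("pusher",gt,gs,f),("hole",ot,os_,hole)):
    for o in([(T,g[0])],[(S,h[0])],[(T,g[0]),(S,h[0])]):print(nm,*solve(o,fn,[.55,-.1]))
print(atz(T,(213,245),.102))
R=__import__("scipy.spatial.transform",fromlist=["Rotation"]).Rotation.from_quat(get_obs()["tool_rot"]).as_matrix();print(R.round(3))
# wrist cam rel. tool
W=camera("wrist");print(R.T@(ray(W,(0,0))[0]-get_obs()["eef_pos"]))
E
```

```text
(array([460.61783439, 227.64968153]), array([453, 221,  16,  14, 157], dtype=int32)) (array([367.11278195, 175.38345865]), array([361, 162,  13,  28, 266], dtype=int32)) (array([349.77248677, 234.97883598]), array([342, 228,  16,  15, 189], dtype=int32)) (array([319.3974359 , 217.14102564]), array([313, 214,  14,   7,  78], dtype=int32))
pusher [ 0.55767723 -0.25114708] [6.57202520e-07 8.57688661e-07]
pusher [ 0.55604734 -0.24852293] [-2.38589477e-05 -1.75181222e-06]
pusher [ 0.55749423 -0.25111828] [-0.01061037  0.09628035 -0.00739827 -0.67661972]
hole [ 0.54940922 -0.04004095] [-1.43777447e-06  1.22952358e-06]
hole [ 0.54951995 -0.04165377] [-2.95450178e-06  3.27986726e-07]
hole [ 0.54921781 -0.04054236] [ 0.26919669  0.09316058 -0.1841749   0.3292383 ]
[0.53810621 0.21823241 0.102     ]
[[ 0.932  0.361  0.   ]
 [ 0.361 -0.932 -0.   ]
 [ 0.     0.    -1.   ]]
[ 0.07843934 -0.00091855 -0.18124882]
```

Pusher at about (0.557, -0.250), hole at about (0.549, -0.041); both are consistent and within reach. I'm moving above the pusher.

drive_tool(
  increments=[
    [[30,17,0],[0,0,0],1],
    [[30,17,0],[0,0,0],1],
    [[30,17,0],[0,0,0],1],
    [[30,17,0],[0,0,0],1],
    [[30,17,0],[0,0,0],1],
    [[30,17,0],[0,0,0],1],
    [[30,17,0],[0,0,0],1],
    [[30,17,0],[0,0,0],1],
  ],
)

```text
clock: 1.32
eef_pos: [0.4221, -0.3292, 0.1931]
tool_rot: [0.983, 0.184, 0.0, 0.0]
ft_force: [-0.2, -0.7, 0.0]
grip_width: 0.0856
grasp_force: 0.0
```

drive_tool(
  increments=[
    [[30,17,0],[0,0,0],1],
    [[30,17,0],[0,0,0],1],
    [[30,17,0],[0,0,0],1],
    [[30,17,0],[0,0,0],1],
    [[16,12,0],[0,0,0],1],
    [[0,0,0],[0,0,0],1],
    [[0,0,0],[0,0,0],1],
    [[0,0,0],[0,0,0],1],
  ],
)

```text
clock: 1.98
eef_pos: [0.5562, -0.2503, 0.1928]
tool_rot: [0.983, 0.184, -0.0, -0.0]
ft_force: [-0.0, -0.2, -0.2]
grip_width: 0.0852
grasp_force: 0.0
```

```bash
python3 - <<'E'
from h import *
W=camera("wrist");o=get_obs();print(o["eef_pos"],o["tool_rot"],o["clock"],o["joint_pos"])
cv2.imwrite("pics/w1.png",W["image"][:,:,::-1])
c,s=blob(W["image"],"g");print(c,s,atz(W,c,.121))
print(solve([(W,c)],lambda c,x,y:cyl(c,x,y,.061,.121,.014),[.557,-.25]))
E
```

```text
[ 0.5559259  -0.25075294  0.19299364] [ 9.83040187e-01  1.83390024e-01 -3.00287188e-04 -1.73410626e-06] 2.0333 [-4.23539921e-01  4.65078431e-01  3.28381690e-01  1.43459452e+00
 -3.40204648e-04  2.34918508e+00]
[314.02523474 225.9870892 ] [ 295  199   39   54 1704] [ 0.56252283 -0.24324367  0.121     ]
(array([ 0.55699737, -0.24508877]), array([1.02349787e-06, 1.11869056e-06]))
```

View pics/w1.png

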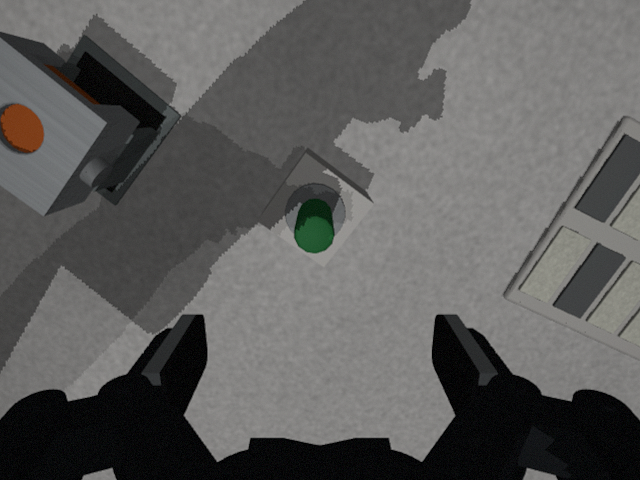

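The wrist view shows the handle at (314,226), between the fingers (mid column 319), so the pusher is at about (0.557, -0.246). I'm descending and closing.

drive_tool(
  increments=[
    [[1,4.5,-10],[0,0,0],1],
    [[0,0,-20],[0,0,0],1],
    [[0,0,-20],[0,0,0],1],
    [[0,0,-20],[0,0,0],1],
    [[0,0,-20],[0,0,0],1],
    [[0,0,-15],[0,0,0],1],
    [[0,0,-10],[0,0,0],1],
    [[0,0,-4],[0,0,0],1],
  ],
)

```text
clock: 2.7
eef_pos: [0.5558, -0.2462, 0.0725]
tool_rot: [0.983, 0.183, -0.001, -0.001]
ft_force: [0.6, 1.2, 0.6]
grip_width: 0.0853
grasp_force: 0.0
```

drive_tool(
  increments=[
    [[0,0,0],[0,0,0],1],
    [[0,0,0],[0,0,0],1],
    [[0,0,0],[0,0,0],0.4],
    [[0,0,0],[0,0,0],0.2],
    [[0,0,0],[0,0,0],0],
    [[0,0,0],[0,0,0],0],
    [[0,0,0],[0,0,0],0],
    [[0,0,0],[0,0,0],0],
  ],
)

```text
clock: 3.37
eef_pos: [0.5583, -0.2458, 0.0748]
tool_rot: [0.983, 0.184, 0.001, 0.0]
ft_force: [-0.5, 0.2, 3.9]
grip_width: 0.0248
grasp_force: 58.7
```

drive_tool(
  increments=[
    [[0,0,0],[0,0,0],0],
    [[0,0,0],[0,0,0],0],
    [[0,0,0],[0,0,0],0],
    [[0,0,0],[0,0,0],0],
    [[0,0,0],[0,0,0],0],
    [[0,0,0],[0,0,0],0],
  ],
)

```text
clock: 3.87
eef_pos: [0.5582, -0.2458, 0.0748]
tool_rot: [0.983, 0.184, 0.001, 0.0]
ft_force: [-0.7, -0.2, 5.8]
grip_width: 0.0245
grasp_force: 58.9
```

The grip reads 24.5 mm on a 28 mm handle, so I'll check the grasp in pictures.

```bash
python3 - <<'E'
from h import *
W=camera("wrist");S=camera("side")
s=cv2.resize(S["image"][120:240,300:460],(640,480),interpolation=cv2.INTER_CUBIC)
cv2.imwrite("pics/w2.png",cv2.resize(np.hstack([W["image"],s])[:,:,::-1],(800,300)))
o=get_obs();print({k:np.round(o[k],3) for k in("ft_force","ft_torque","grip_width","joint_pos","eef_pos")})
E
```

```text
{'ft_force': array([-0.304,  1.257,  6.34 ]), 'ft_torque': array([0.149, 0.097, 0.013]), 'grip_width': np.float64(0.025), 'joint_pos': array([-0.415,  0.526,  0.114,  1.157,  0.   ,  2.357]), 'eef_pos': array([ 0.558, -0.246,  0.075])}
```

View pics/w2.png

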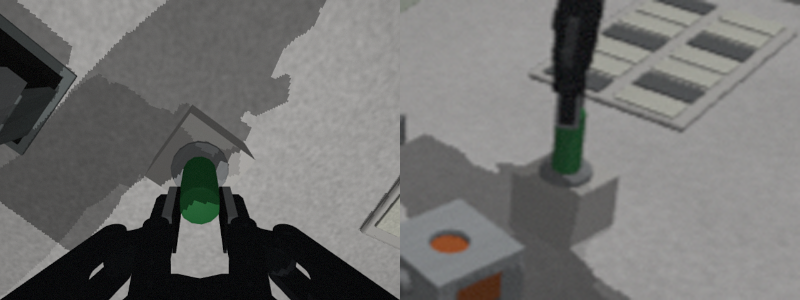

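The handle looks a little ahead of the pads, at about (200,190) in the left half. I'll check this by projection.

```bash
python3 - <<'E'
from h import *
o=get_obs();e=np.array(o["eef_pos"]);W=camera("wrist")
print("tcp",proj(W,e),"grasp",proj(W,e+[0,0,.019]))
im=W["image"];h=cv2.cvtColor(im,cv2.COLOR_RGB2HSV);m=cv2.inRange(h,(45,90,15),(85,255,255));print("green",cv2.boundingRect(m))
best=[]
for dx in(-.01,-.005,0,.005,.01):
  x,y=e[:2]+dx*np.array([.932,.361])
  for z0 in(.055,):
    P=np.array([proj(W,(x+.014*np.cos(t),y+.014*np.sin(t),z)) for z in(z0+.006,z0+.066) for t in a]);F=np.array([proj(W,(x+.025*np.cos(t),y+.025*np.sin(t),z0+.006)) for t in a])
    print(dx,"handle u",P[:,0].min().round(),P[:,0].max().round(),"v",P[:,1].min().round(),P[:,1].max().round(),"top disc u",np.ptp(P[40:,0]).round(),"flange v",F[:,1].min().round(),F[:,1].max().round(), "u",F[:,0].min().round(),F[:,0].max().round())
v=im.copy()
x,y=e[:2]
for z,r in((.061,.014),(.121,.014),(.061,.025)):
  cv2.polylines(v,[np.array([proj(W,(x+r*np.cos(t),y+r*np.sin(t),z)) for t in a]).round().astype(int)],True,(255,0,0))
cv2.circle(v,tuple(proj(W,e).astype(int)),3,(255,255,0),-1);cv2.circle(v,tuple(proj(W,e+[0,0,.019]).astype(int)),3,(0,255,255),-1)
cv2.imwrite("pics/w3.png",cv2.resize(v[200:420,200:440,::-1],None,fx=2.5,fy=2.5,interpolation=cv2.INTER_CUBIC))
E
```

```text
tcp [320.82827202 280.48481535] grasp [321.02502424 297.06658883]
green (5, 61, 618, 419)
-0.01 handle u 286.0 356.0 v 263.0 380.0 top disc u 70.0 flange v 244.0 328.0 u 275.0 367.0
-0.005 handle u 286.0 357.0 v 254.0 369.0 top disc u 71.0 flange v 235.0 320.0 u 274.0 367.0
0 handle u 285.0 357.0 v 245.0 359.0 top disc u 72.0 flange v 225.0 312.0 u 274.0 367.0
0.005 handle u 285.0 358.0 v 236.0 348.0 top disc u 72.0 flange v 216.0 304.0 u 274.0 368.0
0.01 handle u 285.0 358.0 v 227.0 337.0 top disc u 73.0 flange v 206.0 296.0 u 273.0 368.0
```

View pics/w3.png

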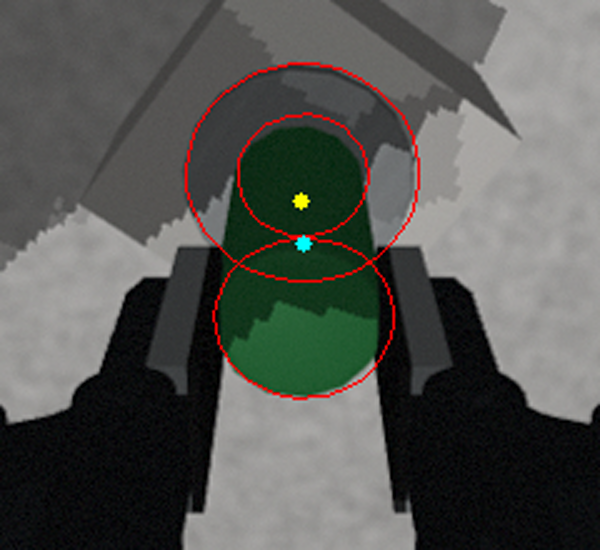

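The overlay fits: the handle is centred in the grasp with its axis at the TCP, and the flange underside is 19.8 mm below the TCP. I'm lifting straight up.

drive_tool(
  increments=[
    [[0,0,10],[0,0,0],0],
    [[0,0,15],[0,0,0],0],
    [[0,0,20],[0,0,0],0],
    [[0,0,20],[0,0,0],0],
    [[0,0,20],[0,0,0],0],
    [[0,0,20],[0,0,0],0],
    [[0,0,20],[0,0,0],0],
    [[0,0,5],[0,0,0],0],
  ],
)

```text
clock: 4.68
eef_pos: [0.5589, -0.2463, 0.2075]
tool_rot: [0.983, 0.184, 0.002, 0.001]
ft_force: [0.6, 0.4, -1.3]
grip_width: 0.0246
grasp_force: 59.1
```

drive_tool(
  increments=[
    [[0,15,0],[0,0,0],0],
    [[-1,25,0],[0,0,0],0],
    [[-1,25,0],[0,0,0],0],
    [[-1,25,0],[0,0,0],0],
    [[-2,25,0],[0,0,0],0],
    [[-2,20,0],[0,0,0],0],
    [[-1,10,0],[0,0,0],0],
    [[0,0,0],[0,0,0],0],
  ],
)

```text
clock: 5.35
eef_pos: [0.5486, -0.0981, 0.2028]
tool_rot: [0.983, 0.186, -0.001, -0.001]
ft_force: [-0.0, -0.5, -1.7]
grip_width: 0.0244
grasp_force: 59.2
```

```bash
python3 - <<'E'
from h import *
o=get_obs();e=np.array(o["eef_pos"]);print(e,o["grip_width"],o["ft_force"],o["clock"])
W=camera("wrist");S=camera("side")
s=cv2.resize(S["image"][120:240,270:430],(640,480),interpolation=cv2.INTER_CUBIC)
cv2.imwrite("pics/w4.png",cv2.resize(np.hstack([W["image"],s])[:,:,::-1],(800,300)))
h=cv2.cvtColor(W["image"],cv2.COLOR_RGB2HSV);n,l,st,ce=cv2.connectedComponentsWithStats(cv2.inRange(h,(4,120,40),(18,255,255)))
for i in range(1,n):
    if st[i,4]>50:print(st[i],ce[i],solve([(W,ce[i])],hole,[.549,-.04])[0])
E
```

```text
[ 0.54862753 -0.09811677  0.20280751] 0.02444196855338334 [-0.04104111 -0.49633266 -1.74520182] 5.35
[ 225  175   42   42 1374] [245.31804949 195.56550218] [ 0.54981281 -0.03850602]
```

View pics/w4.png

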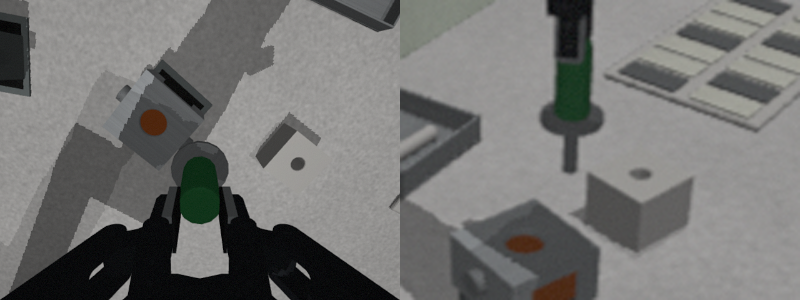

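The pusher is upright and free of the holder. The hole in the wrist image at (245,196) puts it at about (0.5495, -0.039). I'm moving over it and lowering.

drive_tool(
  increments=[
    [[0,15,0],[0,0,0],0],
    [[1,20,0],[0,0,0],0],
    [[0,15,0],[0,0,0],0],
    [[0,8.5,0],[0,0,0],0],
    [[0,0,0],[0,0,0],0],
    [[0,0,0],[0,0,0],0],
    [[0,0,-10],[0,0,0],0],
    [[0,0,-10],[0,0,0],0],
  ],
)

```text
clock: 6.12
eef_pos: [0.5513, -0.0434, 0.1837]
tool_rot: [0.983, 0.183, 0.001, 0.0]
ft_force: [0.1, -0.2, -2.1]
grip_width: 0.0249
grasp_force: 59.3
```

```bash
python3 - <<'E'
from h import *
o=get_obs();e=np.array(o["eef_pos"]);print(e)
W=camera("wrist");S=camera("side")
s=cv2.resize(S["image"][120:240,250:410],(640,480),interpolation=cv2.INTER_CUBIC)
cv2.imwrite("pics/w5.png",cv2.resize(np.hstack([W["image"],s])[:,:,::-1],(800,300)))
E
```

```text
[ 0.55127457 -0.04338096  0.1836841 ]
```

View pics/w5.png

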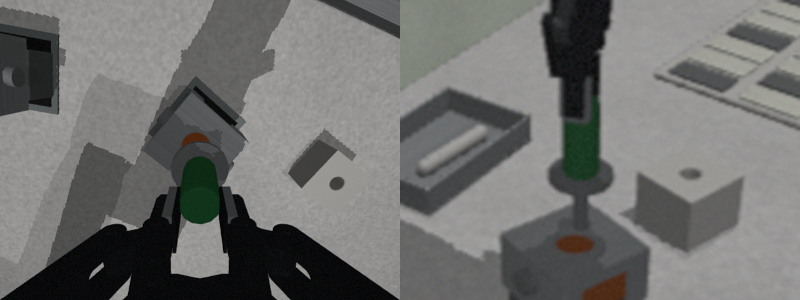

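The rod tip at (580,228) in the side half sits just above the hole at (577,243). I'm correcting by (-1.5, +3) mm and pushing down.

drive_tool(
  increments=[
    [[-1.5,3,0],[0,0,0],0],
    [[0,0,-5],[0,0,0],0],
    [[0,0,-5],[0,0,0],0],
    [[0,0,-5],[0,0,0],0],
    [[0,0,-4],[0,0,0],0],
    [[0,0,-3],[0,0,0],0],
    [[0,0,-2],[0,0,0],0],
    [[0,0,-2],[0,0,0],0],
  ],
)

```text
clock: 6.88
eef_pos: [0.5504, -0.039, 0.1595]
tool_rot: [0.983, 0.184, 0.002, 0.0]
ft_force: [-1.4, 0.7, 6.2]
grip_width: 0.0248
grasp_force: 60.1
```

drive_tool(
  increments=[
    [[0,0,-3],[0,0,0],0],
    [[0,0,-3],[0,0,0],0],
    [[0,0,-3],[0,0,0],0],
    [[0,0,-3],[0,0,0],0],
    [[0,0,-3],[0,0,0],0],
    [[0,0,-3],[0,0,0],0],
    [[0,0,-3],[0,0,0],0],
    [[0,0,-3],[0,0,0],0],
  ],
)

```text
clock: 7.55
eef_pos: [0.5489, -0.0392, 0.1333]
tool_rot: [0.983, 0.184, -0.0, -0.0]
ft_force: [-0.2, 0.2, -1.5]
grip_width: 0.0248
grasp_force: 59.3
```

drive_tool(
  increments=[
    [[0,0,-3],[0,0,0],0],
    [[0,0,-2],[0,0,0],0],
    [[0,0,-1],[0,0,0],0],
    [[0,0,-1],[0,0,0],0],
    [[0,0,-0.5],[0,0,0],0],
    [[0,0,0],[0,0,0],0],
    [[0,0,0],[0,0,0],0],
  ],
)

```text
clock: 8.13
eef_pos: [0.5493, -0.0392, 0.1266]
tool_rot: [0.983, 0.184, 0.0, 0.0]
ft_force: [-0.1, -0.4, -1.3]
grip_width: 0.0244
grasp_force: 59.3
```

drive_tool(
  increments=[
    [[0,0,-0.7],[0,0,0],0],
    [[0,0,-0.7],[0,0,0],0],
    [[0,0,0],[0,0,0],0],
    [[0,0,0],[0,0,0],0],
  ],
)

```text
clock: 8.47
eef_pos: [0.5492, -0.0392, 0.1251]
tool_rot: [0.983, 0.184, -0.0, -0.0]
ft_force: [0.2, -0.8, -1.6]
grip_width: 0.0248
grasp_force: 59.3
```

drive_tool(
  increments=[
    [[0,0,-0.6],[0,0,0],0],
    [[0,0,-0.6],[0,0,0],0],
    [[0,0,0],[0,0,0],0],
    [[0,0,0],[0,0,0],0],
  ],
)

```text
clock: 8.8
eef_pos: [0.5494, -0.0392, 0.1248]
tool_rot: [0.983, 0.184, 0.0, 0.0]
ft_force: [-2.9, 0.8, 5.8]
grip_width: 0.0243
grasp_force: 60.0
```

```bash
python3 - <<'E'
from h import *
S=camera("side");print(get_obs()["ft_force"])
cv2.imwrite("pics/s6.png",cv2.resize(S["image"][140:290,250:410,::-1],(640,600),interpolation=cv2.INTER_CUBIC))
E
```

```text
[-2.58494556  0.4780593   6.01917972]
```

View pics/s6.png

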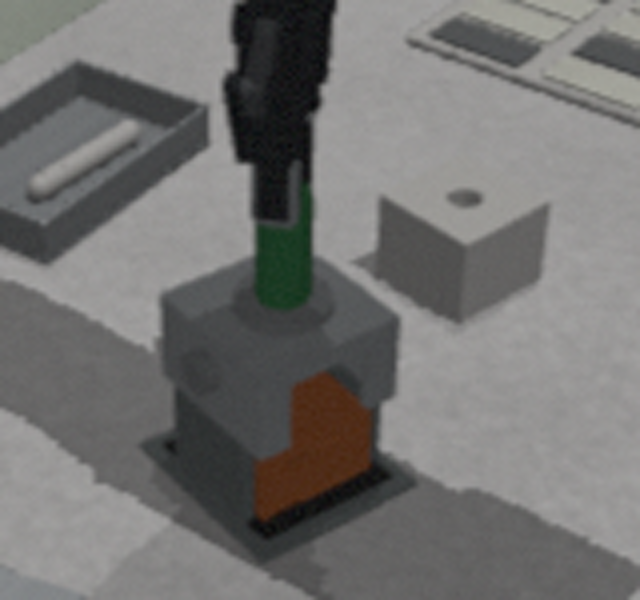

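The flange is down on the bucket, and orange now shows below its mouth. I'll check the insert's height by projection.

```bash
python3 - <<'E'
from h import *
S=camera("side");c0=np.array([.5494,-.0392])
for q in((160,297),(400,325)):
    p=atz(S,(250+q[0]/4,140+q[1]/4),.105)[:2]-c0;print("corner",p,np.hypot(*p),np.degrees(np.arctan2(p[1],p[0])))
yaw=np.arctan2(*(atz(S,(350,140+325/4),.105)[:2]-c0)[::-1])-np.pi/4
img=cv2.resize(S["image"][140:290,250:410],(640,600),interpolation=cv2.INTER_CUBIC)
def box(h,z0,z1,col):
    P=[[ (proj(S,(*(c0+np.array([[np.cos(yaw),-np.sin(yaw)],[np.sin(yaw),np.cos(yaw)]])@np.array(s)*h),z))-[250,140])*4 for s in((1,1),(-1,1),(-1,-1),(1,-1))] for z in(z0,z1)]
    P=np.array(P).round().astype(int)
    for l in P: cv2.polylines(img,[l],True,col)
    for i in range(4): cv2.line(img,P[0][i].tolist(),P[1][i].tolist(),col)
box(.042,.055,.105,(255,255,255));box(.034,.006,.046,(0,255,0));box(.034,.046,.0601,(255,0,255))
cv2.imwrite("pics/s7.png",img[:,:,::-1])
E
```

```text
corner [0.05057663 0.02576217] 0.05675988629201178 26.992881447415602
corner [-0.05821484 -0.02104431] 0.061901780697359306 -160.12538247172625
```

View pics/s7.png

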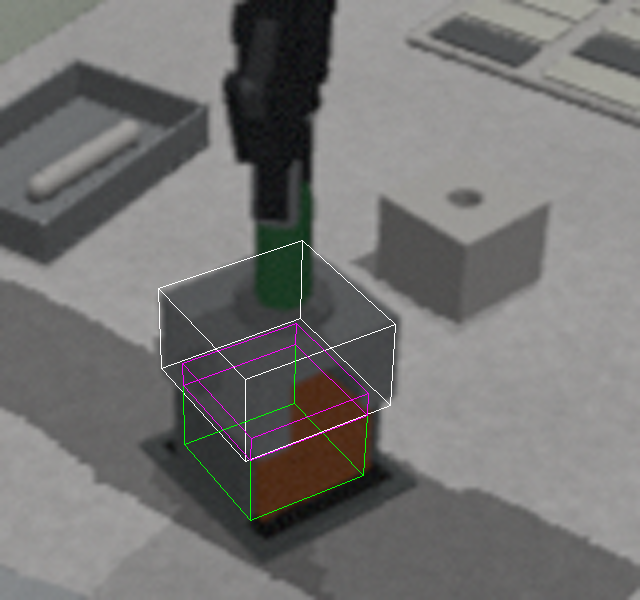

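The orange block's bottom edge lies on the predicted pad-height box at (250,518), so the insert is on the pad. I'm releasing and retreating upward.

drive_tool(
  increments=[
    [[0,0,0.4],[0,0,0],0],
    [[0,0,0],[0,0,0],0.5],
    [[0,0,0],[0,0,0],1],
    [[0,0,0],[0,0,0],1],
    [[0,0,0],[0,0,0],1],
    [[0,0,0],[0,0,0],1],
    [[0,0,0],[0,0,0],1],
    [[0,0,0],[0,0,0],1],
  ],
)

```text
clock: 9.57
eef_pos: [0.5492, -0.0392, 0.1242]
tool_rot: [0.983, 0.184, -0.0, -0.0]
ft_force: [-0.3, -1.5, 0.0]
grip_width: 0.0852
grasp_force: 0.0
```

drive_tool(
  increments=[
    [[0,0,0],[0,0,0],1],
    [[0,0,10],[0,0,0],1],
    [[0,0,20],[0,0,0],1],
    [[0,0,20],[0,0,0],1],
    [[0,0,20],[0,0,0],1],
    [[0,0,20],[0,0,0],1],
    [[0,0,10],[0,0,0],1],
    [[0,0,0],[0,0,0],1],
  ],
)

```text
clock: 10.23
eef_pos: [0.551, -0.0393, 0.2277]
tool_rot: [0.983, 0.184, 0.003, 0.001]
ft_force: [1.1, 0.4, 0.2]
grip_width: 0.0855
grasp_force: 0.0
```

```bash
python3 - <<'E'
from h import *
S=camera("side");W=camera("wrist");print(get_obs()["ft_force"],get_obs()["clock"])
s=cv2.resize(S["image"][140:290,230:430],(640,480),interpolation=cv2.INTER_CUBIC)
cv2.imwrite("pics/s8.png",cv2.resize(np.hstack([W["image"],s])[:,:,::-1],(800,300)))
E
```

```text
[-0.64395747  0.15595979 -0.40118137] 10.3333
```

View pics/s8.png

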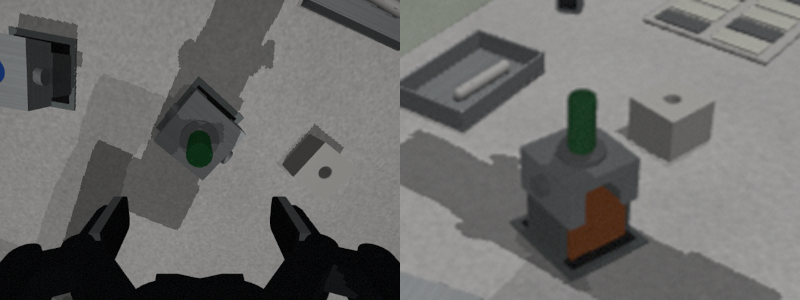

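The pusher stands upright in the hole with its flange on the bucket, the orange insert is on the pad, and the gripper is clear. I'm handing in.

```bash
python3 -c "from workcell import *;print(job_done())"
```

```text
the job is handed in; nothing more can be done
None
```

The job is handed in, with no verdict returned: the orange insert is pushed out onto its pad, the pusher stands upright in the hole with its flange on the bucket, and the blue insert was never touched.

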